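# Open the breaker window and reset the tripped breaker

### The arm

A 6-joint arm with a two-finger parallel gripper is mounted at the origin on the work surface. World frame = base frame: x ahead of the robot, y to its left, z up, the work surface at z = 0. Lengths are in m, angles in rad, forces in N, time in s.
With the tool pointing down it reaches from about 0.35 to 1 m from the base axis. Payload 7.1 kg.
Tool frame: the origin (TCP) lies midway between the tips of the shut fingers; the grasp point (between the pads) lies 19 mm behind it (bot.pinch_z is the distance from the TCP to the grasp point, in m); z points along the fingers, y is the direction in which the jaws open and shut (so a half turn about z gives the same grasp; the last joint's range is limited). The gripper opens to 85 mm and grips with 20 to 120 N. Pads are 22 mm wide; open, the fingers measure 114 mm over their backs; the gripper's body (76 mm by 85 mm) begins 54 mm behind the grasp point. The pads swing forward as they close: fully open they stand 13 mm farther back than shut.
Start: joints at [-1.365, 0.423, 1.63, -0, 1.089, -0.019], TCP at [0.139, -0.609, 0.192] pointing down, gripper open.
Joint ranges: [-3, 3], [-0.9, 2.11], [0.09, 2.58], [-1.31, 4.45], [0.11, 2.69], [-2.54, 2.54]. Speed limits (rad/s): [2.39, 2.39, 3.01, 3.14, 3.14, 3.14].

### API

Orientations are given as [roll, pitch, yaw] about the fixed x, y, z axes, in that order (R = Rz(yaw) Ry(pitch) Rx(roll)).
In Python, from plant import bot gives the robot as it stands.
- The arm moves only by the tool servo_tool, never from a script. Its argument "series" is a list of rows, each an object of numbers: "grip": the finger opening in m, from 0 to 0.0854; "x", "y", "z": the shift along the tool's x, y, z in m; "wx", "wy", "wz": the turn, a rotation vector about the tool's x, y, z in degrees. A call has exactly 8 rows; each row shifts and turns the commanded pose from where the row before left it, along the tool's axes as they then stand; what a row does not reach is not made up. A row lasts 1/8 s, in which the tool goes at most 62.5 mm and 10.7 degrees, less where a joint would pass 70% of its speed; a pose out of reach is approached as far as the arm can. A call with a gripper value outside its range is refused whole. The fingers move at their own pace and stop on an object; "newtons" is the grip in N (left out, the last holds). Time passes only in rows, so rows that do not move let the fingers close, or fill a call up. It gives the time, the measured TCP pose, the force and the opening at its end, in the units of the state.
- bot.sense(): the state, without advancing time (a new reading comes with each control period).
- bot.get_image(name): name is "side" or "top"; returns (picture, depth): 420x560x3 uint8, red, green, blue; 420x560 float32, m along the optical axis (not along the pixel's ray), 0 where there is no reading.
- bot.calibration(name): a dict with "fx", "fy", "cx", "cy" (pixels), "origin" and "attitude" of the camera in the world. Camera axes: x right, y down, z forward; pixel columns grow to the right and rows downward; lengths in m; the calibration is good to about 2 mm. A picture is of the moment at which its call begins. calibration takes no time and is no camera call.
- bot.job_done(): hands the job in, once; it reports no verdict.
Trained networks look in the newest picture that a camera, given by its name, has taken for a name from the list of things; names that differ only in an ending like _2 or _b are one class to them, and where a whole thing is asked for, a point or a joint stands for the part that bears it (a point fixed in the world has none). Each returns a list of dicts, best first, with "confidence" (0 to 1); they miss things now and then, are a little off and sometimes report something else, mostly with a low value. They report only what shows in the picture. A call takes as long as a camera call.
- bot.trace(camera, name): "mask" (420x560 bool, what is visible of it) and "at" ([column, row] in pixels, amid what is visible of it).
The state is a dict: "clock": time; "joint_pos": joint angles; "joint_vel": joint speeds; "joint_efforts": joint torques, N m; "ee_pos": TCP position; "eef_rot": TCP orientation; "force": force on the tool from outside, world axes, zero at the start; "wrist_torque": the same for the moment, N m; "width": opening from 0.0 (shut) to 1.0 (fully open).
Only numpy, scipy, OpenCV 4.12 (cv2) and the standard library are available. Lean on these libraries where they do the work, as an engineer would, in place of code of your own. Each camera call takes 0.05 s, during which the arm holds its last target. There are 200 camera calls.

### The job

One breaker in the power box on the bench has tripped. Press the orange pad of the smoked window once so that the window springs up, and see that it stays open by itself without being touched; then push the one lowered breaker toggle all the way up, level with its neighbours, with a fingertip. Leave the window open and the other toggles on, and do not pick up or shift the pliers, the glue bottle, the cup or the wooden disc.

Things in the scene. Friction and masses are not known exactly. Their poses are not given: they have to be found in the camera images.
- power_box: Grey wedge-shaped power box fixed to the bench, 180 (its x) x 300 (y) mm. Origin: centre of its underside, on the bench; x from front (robot side) to back, y left, z up. Top face rises 0.21 rad to the back: 80 mm high in front, 99 mm at the origin, 118 mm behind. Under the window a well 94 mm (slope) x 124 mm, 18 mm deep, middle at y = +45 mm. Right of it two blue sockets stand 12 mm proud.
- window (a joint): Hinge of the smoked see-through window (110 mm along the slope x 146 x 4 mm, black rim) at its far, upper edge. About 0 = shut, latched, plate 6 mm above the face; negative = pressed in (stop -0.048, 5 mm at the pad). A press of about 3 N, 2 mm deep or more, frees it when let go: it springs up to its stop at 1.85 rad (upright) in 1.5 s and stays. Pressed shut again it latches again.
- press_pad (a point): Middle of the top of the orange press pad (14 x 36 mm) at the middle of the window's lower, near edge; 10.8 mm above the box's sloping face while shut. Moves with the window and has its axes: while shut x up the slope to the hinge, y left, z out of the window. Three lamps 6 mm high sit on the face 30 mm in front of it.
- window_hinge (a point): Point on the window's hinge axis, at the middle of its width; 101 mm up the slope from the press pad. The hinge axis lies along the box's y.
- toggle_tripped (a joint): Toggle of the tripped breaker: black, 9 mm wide, 4.5 mm thick with a round end, 14 mm long from its pivot. 0 = down (leaning 0.4 rad off the face's normal to the robot side), 0.8 = fully on (leaning 0.4 rad up the slope, to the window's hinge). Starts at 0 to 0.1, stays where it is left, takes 1 to 4 N to push. It is in any of the row's four places.
- toggle_tripped_tip (a point): Middle of the outer end of the tripped toggle, 14 mm from its pivot; moves with the toggle. The pivot is 1 mm under the white nose of the breaker, whose surface is 13 mm below the box's face (so the end is about 1 mm below the face), 12 mm up the slope from the face's middle. On the near side of a lowered toggle the well is free for 33 mm.
- toggle_closed_a (a joint): Toggle as toggle_tripped, of a breaker beside it that is on: starts at about 0.8 and must stay on. The four black toggles stand in one row along the box's y, 17.5 mm apart, in any order.
- toggle_closed_b (a joint): Toggle as toggle_tripped, of the second breaker that is on; the same.
- toggle_closed_c (a joint): Toggle as toggle_tripped, of the third breaker that is on; the same.
- toggle_main (a joint): Blue toggle (22 mm wide) of the double-width main switch at the left end of the row, same swing: starts on at about 0.8 and must stay on.
- latch_pin (a joint): Hidden follower pin of the push-push latch (m, along the box's y): 0 while latched; to about -7 mm while the window pops; -3 mm while it is open; above +1.5 mm only when an open window is pressed shut again.
- pliers: Pliers with orange handles lying loose in front of the box, 160 x 73 mm, 13 mm high; origin on the bench near the middle, x towards the jaws.
- glue_bottle: Loose white glue bottle with red cap, 48 mm thick, 130 mm high, standing right of the box; origin under its middle.
- wood_disc: Loose round wooden slice with bark, 96 mm across, 16 mm high, lying left of the box; origin under its middle.
- tool_cup: Loose blue cup, 68 mm across, 85 mm high, standing left behind the box; origin under its middle.

How it is judged:
By the outcome, as a careful person would: the job done as asked, in the order asked, and still so for the second after the job is handed in, with the robot touching nothing.
It also fails if it takes over 45 s, if anything falls off the work surface, if the arm or the gripper's body presses on something with over 40 N, if the wrist force passes 120 N, or if a joint passes its speed limit or range.

## Working session

There is one attempt and no reset: what is moved stays moved. The work goes in short steps, Python scripts to look and compute and a tool call to move; the robot and the scene stay as the last step left them, time stands still between calls to the robot, and variables do not carry over. Pictures are saved under pics/ and viewed, about 8 in all and at most 12, crops included, and the job is handed in when it is done.

Besides the shell and the picture viewer there is one more tool, called after "Call:" by a JSON object that holds its "op" and its "data". servo_tool: Moves the arm, as the interface text tells. Its arguments: {"type":"object","properties":{"series":{"type":"array"},"newtons":{"type":"number"}},"required":["series"]}

```bash
mkdir -p pics; ls; cat > h.py <<'E'
import numpy as np, cv2
from scipy.spatial.transform import Rotation as R
from plant import bot
def rot(c):
    a=np.array(c["attitude"],float)
    return a if a.shape==(3,3) else (R.from_euler('xyz',a).as_matrix() if a.size==3 else R.from_quat(a).as_matrix())
def world(cam,u,v,d):
    c=bot.calibration(cam)
    p=np.stack([(u-c["cx"])/c["fx"]*d,(v-c["cy"])/c["fy"]*d,d],-1)
    return p@rot(c).T+np.array(c["origin"])
def proj(cam,P):
    c=bot.calibration(cam); q=(np.atleast_2d(P)-np.array(c["origin"]))@rot(c)
    return np.stack([q[:,0]/q[:,2]*c["fx"]+c["cx"],q[:,1]/q[:,2]*c["fy"]+c["cy"]],-1)
def save(n,im): cv2.imwrite('pics/'+n,cv2.cvtColor(im,cv2.COLOR_RGB2BGR))
E
python3 - <<'E'
from h import *
for n in("top","side"):
    im,d=bot.get_image(n); save(n+'0.png',im); print(n,bot.calibration(n))
    np.save(n+'d.npy',d)
    for t in("power_box","press_pad","toggle_tripped","window"):
        for r in bot.trace(n,t)[:3]:
            m=r["mask"]&(d>0); v,u=np.nonzero(m)
            if len(u)==0: print(n,t,r["confidence"],r["at"],"no depth");continue
            P=world(n,u,v,d[m]); print(n,t,round(r["confidence"],2),r["at"],m.sum(),np.median(P,0).round(4),P.min(0).round(3),P.max(0).round(3))
s=bot.sense();print(s)
E
```

```text
pics
top {'fx': 513.3510135607261, 'fy': 513.3510135607261, 'cx': 272.358129904791, 'cy': 222.20836731486406, 'origin': array([0.40680788, 0.01332533, 1.17867985]), 'attitude': array([-3.02706766e+00,  1.04791311e-03, -1.54705288e+00])}
top power_box 0.94 [283.7, 224.4] 12665 [ 0.5155 -0.0085  0.1062] [ 0.381 -0.174 -0.003] [0.661 0.166 0.132]
top power_box 0.61 [265.9, 217.8] 3611 [0.5344 0.034  0.1111] [ 0.462 -0.048  0.088] [0.604 0.117 0.129]
top press_pad 0.6 [266.1, 219.1] 3671 [0.5338 0.0346 0.1109] [ 0.46  -0.048  0.087] [0.604 0.12  0.13 ]
top toggle_tripped 0.17 [263.4, 220.3] 3726 [0.5347 0.0351 0.1109] [ 0.462 -0.049  0.087] [0.604 0.12  0.131]
top window 0.77 [265.1, 220.0] 3563 [0.5341 0.0345 0.111 ] [ 0.462 -0.048  0.095] [0.601 0.119 0.129]
top window 0.66 [372.2, 281.7] 491 [ 0.4184 -0.1957  0.09  ] [ 0.395 -0.227  0.009] [ 0.441 -0.18   0.137]
side {'fx': 438.68670122972713, 'fy': 438.68670122972713, 'cx': 284.172334044145, 'cy': 205.26711939127844, 'origin': array([0.13439355, 0.39069656, 0.74976083]), 'attitude': array([-2.44877207, -0.01440075, -2.32474121])}
sid
[... 197 characters left out ...]
21 0.125]
{'clock': 0.5, 'joint_pos': array([-1.36498867e+00,  4.23098599e-01,  1.62996107e+00, -3.49248256e-05,
        1.08858804e+00, -1.89835811e-02]), 'joint_vel': array([ 9.92767902e-05, -2.42394262e-04, -1.60806762e-03, -8.63287946e-04,
        1.37432406e-03, -5.17655508e-04]), 'joint_efforts': array([-1.66961454e-03, -5.56888711e+01, -2.81901813e+01, -1.29115538e-04,
        1.73433637e-03,  4.14759802e-05]), 'ee_pos': array([ 0.13932866, -0.60921973,  0.1921959 ]), 'eef_rot': array([-3.14153703e+00,  2.98909954e-05,  2.24807439e-01]), 'force': array([ 0.03852465, -0.08296822, -0.62295375]), 'wrist_torque': array([-0.00517916,  0.02235735,  0.00591693]), 'width': 0.9998145913484724}
```

```bash
python3 - <<'E'
import cv2
a=cv2.imread('pics/top0.png');b=cv2.imread('pics/side0.png')
cv2.imwrite('pics/top0c.png',cv2.resize(a[120:320,160:420],None,fx=3,fy=3,interpolation=cv2.INTER_CUBIC))
cv2.imwrite('pics/side0c.png',cv2.resize(b[120:320,160:420],None,fx=3,fy=3,interpolation=cv2.INTER_CUBIC))
from h import *
# orange pad pixels and box yaw from top face of box
for n in("top","side"):
    im=cv2.cvtColor(cv2.imread(f'pics/{n}0.png'),cv2.COLOR_BGR2HSV); d=np.load(n+'d.npy')
    m=cv2.inRange(im,(5,140,100),(22,255,255))
    k,l,st,c=cv2.connectedComponentsWithStats(m)
    for i in range(1,k):
        if st[i,4]>15:
            v,u=np.nonzero((l==i)&(d>0))
            if len(u): P=world(n,u,v,d[v,u]); print(n,c[i],st[i],np.median(P,0).round(4),P.mean(0).round(4),P.min(0).round(3),P.max(0).round(3))
E
```

```text
top [173.10362694 217.37305699] [155 198  40  40 193] [0.5469 0.2487 0.0175] [0.5459 0.2442 0.0174] [0.501 0.196 0.011] [0.591 0.286 0.023]
top [174.27102804 217.8364486 ] [164 208  22  21 214] [0.5444 0.2409 0.0174] [0.5451 0.2415 0.0173] [0.521 0.216 0.011] [0.568 0.265 0.023]
top [256.42372881 240.62711864] [248 236  18  11 118] [0.4901 0.0505 0.1041] [0.4907 0.0499 0.1041] [0.48  0.032 0.098] [0.5   0.068 0.11 ]
top [301.29617304 313.40599002] [278 301  50  34 601] [ 0.3451 -0.0513  0.0123] [ 0.3368 -0.0521  0.0116] [ 0.292 -0.11  -0.004] [0.364 0.    0.019]
side [281.30645161 224.41935484] [272 219  20  12 124] [0.4894 0.0516 0.1027] [0.4898 0.0514 0.1025] [0.479 0.032 0.098] [0.503 0.069 0.106]
side [372.86149163 272.10806697] [349 248  56  41 657] [ 0.3364 -0.0481  0.0107] [ 0.3343 -0.0494  0.01  ] [ 0.292 -0.109 -0.003] [0.367 0.001 0.015]
side [186.25210084 289.98319328] [175 280  24  21 119] [0.5442 0.2414 0.0164] [0.5449 0.2416 0.0163] [0.524 0.219 0.013] [0.567 0.262 0.019]
```

View pics/top0c.png

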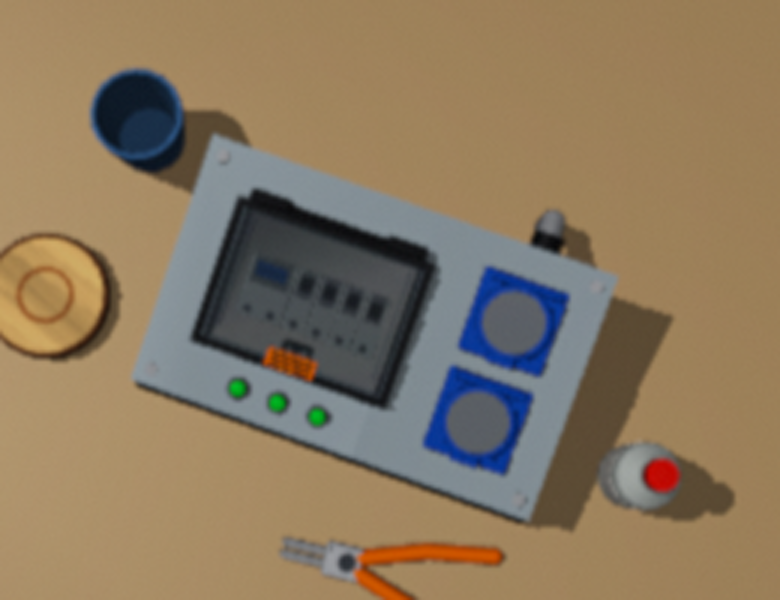

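View pics/side0c.png

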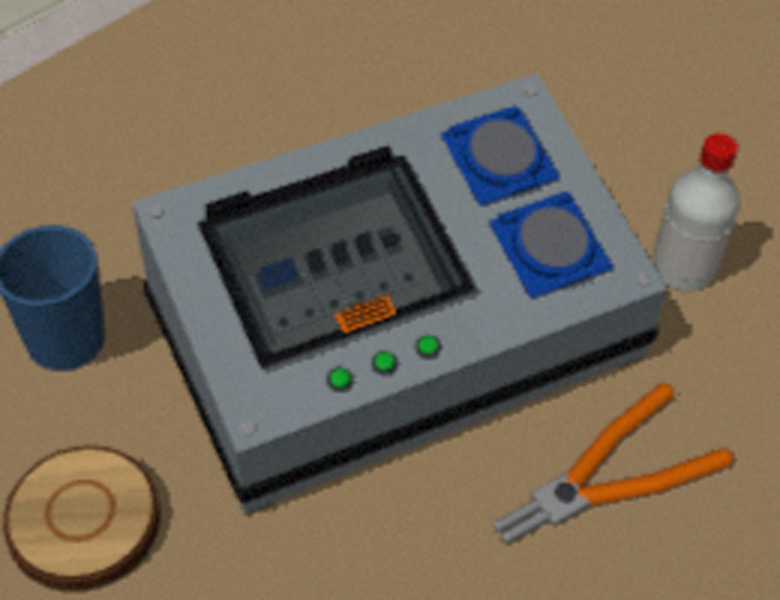

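Top view crop: box is turned about −19°, with the orange pad at full‑image pixel (256,240). Behind the window, the main toggle is at left and four black toggles run to the right. In the side crop the rightmost one (crop 390,240) looks different and is probably the lowered one. The pliers lie in front of the box and the bottle to its right. I'll fit the box pose next.

```bash
cat >> h.py <<'E'
import json,os
def box():
    x,y,w=json.load(open('box.json')); return np.array([x,y,0]),R.from_euler('z',w).as_matrix()
A=0.21
Rf=R.from_euler('y',-A).as_matrix()  # face axes (s up slope, y left, n normal) in box
def face(s,y,n):   # face point in world; s from face middle (box origin column)
    o,B=box(); return o+B@(np.array([0,0,.099])+Rf@np.array([s,y,n]))
def toolR():
    o,B=box(); return B@Rf@np.diag([1,-1,-1.])
def goto(s,y,n):
    st=bot.sense(); T=R.from_euler('xyz',st["eef_rot"]); G=R.from_matrix(toolR())
    p=face(s,y,n); print("t",st["clock"],"target",p.round(4),"tool shift now mm",(T.inv().apply(p-st["ee_pos"])*1e3).round(1),
      "rotvec deg",np.degrees((T.inv()*G).as_rotvec()).round(2),"face-axes shift mm(tool axes of goal)",(G.inv().apply(p-st["ee_pos"])*1e3).round(1))
    q=toolR()*np.array([1,-1,-1]); f=q.T@(st["ee_pos"]-face(0,0,0)); print("tcp in face s,y,n mm",(f*1e3).round(1),"force face",(q.T@st["force"]).round(2))
E
python3 - <<'E'
from h import *
from scipy.optimize import least_squares
px=np.array([[205,247.3],[335.7,293.3],[231,164.7],[365,211]])
L=np.array([[-.09,.15,.08],[-.09,-.15,.08],[.09,.15,.118],[.09,-.15,.118]])
f=lambda q:(proj("top",L@R.from_euler('z',q[2]).as_matrix().T+[q[0],q[1],0])-px).ravel()
r=least_squares(f,[.52,-.01,-.35]);print(r.x,r.fun.round(1))
json.dump(list(r.x),open('box.json','w'))
o,B=box()
for P in ([.4901,.0505,.1041],[.4894,.0516,.1027]):
    print("pad in face",(Rf.T@(B.T@(np.array(P)-o)-[0,0,.099])*1e3).round(1))
for n in("top","side"):
    d=np.load(n+'d.npy')
    # face plane check + rough side corners
    print(n,"corners",proj(n,[face(s,y,0) for s in(-.092,.092) for y in(.15,-.15)]).round(0).tolist(),
     "toggles",proj(n,[face(.012,.045-.04375+i*.0175,-.005) for i in range(4)]).round(1).tolist())
goto(-.055,.045,.12)
E
```

```text
[ 0.51645839 -0.00690042 -0.3108767 ] [-1.4 -0.5  0.8 -0.1 -0.5  0.3  1.   0.3]
pad in face [-40.7  46.6  13.9]
pad in face [-41.9  47.4  12.7]
top corners [[204.0, 247.0], [337.0, 293.0], [230.0, 165.0], [366.0, 211.0]] toggles [[285.1, 223.5], [277.3, 220.9], [269.5, 218.2], [261.7, 215.5]]
side corners [[240.0, 271.0], [383.0, 215.0], [204.0, 187.0], [339.0, 143.0]] toggles [[290.4, 197.7], [282.4, 200.5], [274.2, 203.4], [266.0, 206.3]]
t 0.5 target [0.4552 0.06   0.2049] tool shift now mm [ 457.1 -582.   -12.7] rotvec deg [-3.23 11.75 30.58] face-axes shift mm(tool axes of goal) [  96.5 -733.8    7.6]
tcp in face s,y,n mm [-151.5 -688.8  127.6] force face [-0.07 -0.07 -0.62]
```

Call:
{"op": "servo_tool", "data": {"series": [{"grip": 0,"z": -0.02,"x": 0.026,"y": -0.033},{"grip": 0,"x": 0.028,"y": -0.036},{"grip": 0,"x": 0.028,"y": -0.036},{"grip": 0,"x": 0.028,"y": -0.036},{"grip": 0,"x": 0.028,"y": -0.036},{"grip": 0,"x": 0.028,"y": -0.036},{"grip": 0,"x": 0.028,"y": -0.036},{"grip": 0,"x": 0.028,"y": -0.036}], "newtons": 40}}

```text
schema error: expected keys grip, x, y, z, wx, wy, wz
```

Call:
{"op": "servo_tool", "data": {"series": [{"grip": 0,"x": 0.028,"y": -0.036},{"grip": 0,"x": 0.028,"y": -0.036},{"grip": 0,"x": 0.028,"y": -0.036},{"grip": 0,"x": 0.028,"y": -0.036},{"grip": 0,"x": 0.028,"y": -0.036},{"grip": 0,"x": 0.028,"y": -0.036},{"grip": 0,"x": 0.028,"y": -0.036},{"grip": 0,"x": 0.028,"y": -0.036}]}}

```text
schema error: expected keys grip, x, y, z, wx, wy, wz
```

```bash
python3 -c "
from h import *
goto(-.049,.0455,.05)"
```

```text
t 0.5 target [0.4748 0.0543 0.1377] tool shift now mm [ 475.  -572.    54.5] rotvec deg [-3.23 11.75 30.58] face-axes shift mm(tool axes of goal) [ 102.5 -734.3   77.6]
tcp in face s,y,n mm [-151.5 -688.8  127.6] force face [-0.07 -0.07 -0.62]
```

Call:
{"op": "servo_tool", "data": {"series": [{"grip": 0,"x": 0.026,"y": -0.033,"z": -0.02,"wx": 0,"wy": 0,"wz": 0},{"grip": 0,"x": 0.028,"y": -0.036,"z": 0,"wx": 0,"wy": 0,"wz": 0},{"grip": 0,"x": 0.028,"y": -0.036,"z": 0,"wx": 0,"wy": 0,"wz": 0},{"grip": 0,"x": 0.028,"y": -0.036,"z": 0,"wx": 0,"wy": 0,"wz": 0},{"grip": 0,"x": 0.028,"y": -0.036,"z": 0,"wx": 0,"wy": 0,"wz": 0},{"grip": 0,"x": 0.028,"y": -0.036,"z": 0,"wx": 0,"wy": 0,"wz": 0},{"grip": 0,"x": 0.028,"y": -0.036,"z": 0,"wx": 0,"wy": 0,"wz": 0},{"grip": 0,"x": 0.028,"y": -0.036,"z": 0,"wx": 0,"wy": 0,"wz": 0}], "newtons": 40}}

```text
clock: 1.5
ee_pos: [0.2928, -0.2808, 0.2125]
eef_rot: [3.141, -0.001, 0.224]
force: [0.5, -0.1, -0.2]
width: -0.0
```

Call:
{"op": "servo_tool", "data": {"series": [{"grip": 0,"x": 0.028,"y": -0.036,"z": 0,"wx": 0,"wy": 0,"wz": 0},{"grip": 0,"x": 0.028,"y": -0.036,"z": 0,"wx": 0,"wy": 0,"wz": 0},{"grip": 0,"x": 0.028,"y": -0.036,"z": 0,"wx": 0,"wy": 0,"wz": 0},{"grip": 0,"x": 0.028,"y": -0.036,"z": 0,"wx": 0,"wy": 0,"wz": 0},{"grip": 0,"x": 0.028,"y": -0.036,"z": 0,"wx": 0,"wy": 0,"wz": 0},{"grip": 0,"x": 0.028,"y": -0.036,"z": 0,"wx": 0,"wy": 0,"wz": 0},{"grip": 0,"x": 0.028,"y": -0.036,"z": 0,"wx": 0,"wy": 0,"wz": 0},{"grip": 0,"x": 0.028,"y": -0.036,"z": 0,"wx": 0,"wy": 0,"wz": 0}]}}

```text
clock: 2.5
ee_pos: [0.447, 0.0503, 0.2125]
eef_rot: [3.141, -0.001, 0.225]
force: [0.1, 0.0, -0.5]
width: -0.002
```

```bash
python3 -c "
from h import *
goto(-.049,.0455,.05)"
```

```text
t 2.5 target [0.4748 0.0543 0.1377] tool shift now mm [27.9  2.3 74.8] rotvec deg [-3.22 11.7  30.59] face-axes shift mm(tool axes of goal) [  9.1 -12.3  78.4]
tcp in face s,y,n mm [-58.1  33.2 128.4] force face [-0.04  0.05 -0.51]
```

Call:
{"op": "servo_tool", "data": {"series": [{"grip": 0,"x": 0,"y": 0,"z": 0,"wx": -0.8,"wy": 2.925,"wz": 7.65},{"grip": 0,"x": 0,"y": 0,"z": 0,"wx": -0.8,"wy": 2.925,"wz": 7.65},{"grip": 0,"x": 0,"y": 0,"z": 0,"wx": -0.8,"wy": 2.925,"wz": 7.65},{"grip": 0,"x": 0,"y": 0,"z": 0,"wx": -0.8,"wy": 2.925,"wz": 7.65},{"grip": 0,"x": 0.009,"y": -0.012,"z": 0.03,"wx": 0,"wy": 0,"wz": 0},{"grip": 0,"x": 0,"y": 0,"z": 0.03,"wx": 0,"wy": 0,"wz": 0},{"grip": 0,"x": 0,"y": 0,"z": 0.0,"wx": 0,"wy": 0,"wz": 0},{"grip": 0,"x": 0,"y": 0,"z": 0,"wx": 0,"wy": 0,"wz": 0}]}}

```text
clock: 3.5
ee_pos: [0.4705, 0.0537, 0.1561]
eef_rot: [-3.141, -0.21, -0.311]
force: [0.4, 0.7, 0.2]
width: 0.001
```

```bash
python3 - <<'E'
from h import *
goto(-.049,.0455,.0125)
a,_=bot.get_image("top");b,d=bot.get_image("side")
c=lambda i,r0,c0:cv2.resize(i[r0:r0+140,c0:c0+140],(400,400),interpolation=cv2.INTER_CUBIC)
save('p1.png',np.hstack([c(a,150,190),c(b,140,210)]))
E
```

```text
t 3.5 target [0.4823 0.0519 0.101 ] tool shift now mm [-0.  -1.9 56.4] rotvec deg [-0.02  0.02 -0.03] face-axes shift mm(tool axes of goal) [-0.  -1.9 56.4]
tcp in face s,y,n mm [-49.   43.6  68.9] force face [0.25 0.8  0.2 ]
```

View pics/p1.png

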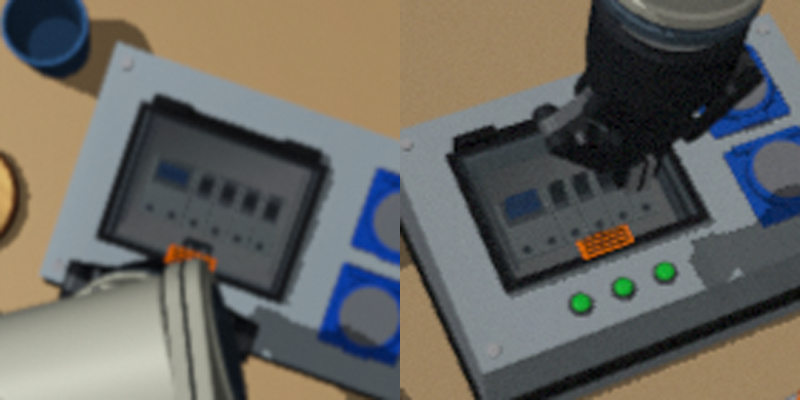

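The tool hangs over the pad along the face normal, with the pad at left-panel (190,257). I'll descend to just above it.

Call:
{"op": "servo_tool", "data": {"series": [{"grip": 0,"x": 0,"y": -0.002,"z": 0.03,"wx": 0,"wy": 0,"wz": 0},{"grip": 0,"x": 0,"y": 0,"z": 0.02,"wx": 0,"wy": 0,"wz": 0},{"grip": 0,"x": 0,"y": 0,"z": 0.002,"wx": 0,"wy": 0,"wz": 0},{"grip": 0,"x": 0,"y": 0,"z": 0,"wx": 0,"wy": 0,"wz": 0},{"grip": 0,"x": 0,"y": 0,"z": 0.001,"wx": 0,"wy": 0,"wz": 0},{"grip": 0,"x": 0,"y": 0,"z": 0.001,"wx": 0,"wy": 0,"wz": 0},{"grip": 0,"x": 0,"y": 0,"z": 0,"wx": 0,"wy": 0,"wz": 0},{"grip": 0,"x": 0,"y": 0,"z": 0,"wx": 0,"wy": 0,"wz": 0}]}}

```text
clock: 4.6
ee_pos: [0.4816, 0.0522, 0.1027]
eef_rot: [-3.141, -0.209, -0.311]
force: [0.5, 0.2, -0.9]
width: 0.002
```

```bash
python3 - <<'E'
from h import *
goto(-.049,.0455,.0108)
b,d=bot.get_image("side")
save('p2.png',cv2.resize(b[170:270,220:340],None,fx=5,fy=5,interpolation=cv2.INTER_CUBIC))
E
```

```text
t 4.6 target [0.4826 0.0518 0.0993] tool shift now mm [0.4 0.1 3.5] rotvec deg [-0.01  0.04 -0.02] face-axes shift mm(tool axes of goal) [0.4 0.1 3.5]
tcp in face s,y,n mm [-49.4  45.6  14.3] force face [ 0.27  0.31 -0.97]
```

View pics/p2.png

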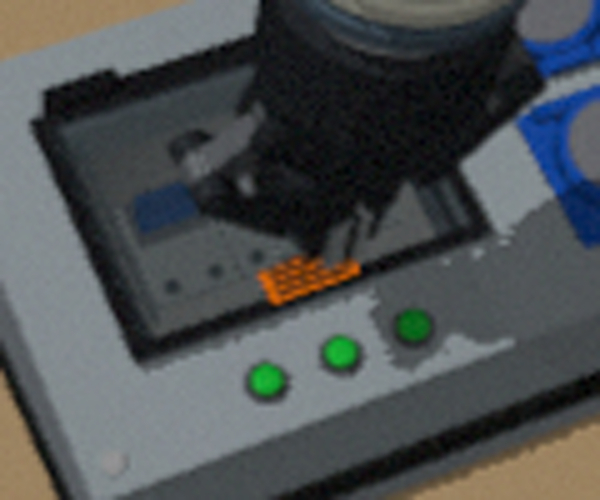

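```bash
python3 - <<'E'
from h import *
st=bot.sense();T=R.from_euler('xyz',st["eef_rot"]).as_matrix()
f=lambda P:((proj("side",P)-[220,170])*5).round(0).tolist()
print("tcp & end-face corners",f(np.array([st["ee_pos"]+T@np.array(c) for c in([0,0,0],[.011,.0,0],[-.011,0,0],[.011,.014,0],[.011,-.014,0],[-.011,.014,0],[-.011,-.014,0])])))
print("pad pred",f(np.array([face(-.041,.0455,.0108),face(-.041,.0455+.018,.0108),face(-.041,.0455-.018,.0108)])))
E
```

```text
tcp & end-face corners [[320.0, 286.0], [308.0, 261.0], [333.0, 311.0], [342.0, 248.0], [274.0, 274.0], [367.0, 298.0], [298.0, 324.0]]
pad pred [[310.0, 271.0], [266.0, 287.0], [354.0, 255.0]]
```

```bash
python3 - <<'E'
from h import *
b,d=bot.get_image("side"); q=toolR()*np.array([1,-1,-1]); f0=face(0,0,0)
v,u=np.mgrid[200:236,272:302]; P=(world("side",u.ravel(),v.ravel(),d[v,u].ravel())-f0)@q*1e3
P=P.reshape(v.shape+(3,))
print("n map"); 
for i in range(0,36,2): print(v[i,0],' '.join('%4d'%x for x in P[i,::2,2]),' | s ',' '.join('%4d'%x for x in P[i,::2,0]))
E
```

```text
n map
200  159  159  158  158  153  151  148  155  159  161  158  184  185  185  183  | s   -59  -60  -60  -61  -60  -60  -60  -65  -68  -69  -69  -83  -84  -85  -85
202  116  737  149  149  146  145  141  149  155  153  149  147  124  132  136  | s   -41 -339  -59  -60  -60  -61  -60  -65  -69  -69  -68  -69  -59  -64  -67
204  111  109  110  108  139  139  135  144  149  140  138  114  124  128  127  | s   -42  -43  -44  -44  -60  -61  -61  -66  -69  -66  -67  -57  -63  -65  -66
206  124  110  110  107  106  106  121  134  138  133  130  112  116  121  122  | s   -52  -46  -47  -47  -48  -50  -57  -65  -67  -66  -66  -59  -62  -66  -67
208  126  107  107  109  106  108  117  131  128  126  123  108  106  103   10  | s   -56  -48  -50  -52  -52  -54  -59  -66  -66  -66  -66  -61  -61  -61  -22
210  129  123  117  110  106  107  110  125  122  118   94  100   97   95    8  | s   -61  -59  -58  -56  -55  -57  -59  -67  -67  -66  -57  -61  -61  -61  -25
212  126  121  119  115  109   99  104  107  102   99   90   94   79    9   10  | s   -62  -61  -62  -61  -59  -57  -60  -63  -62  -61
[... 1085 characters left out ...]
  -43  -43  -45  -46  -47  -47  -49  -49  -48  -49  -50  -52
228    8   11   13   11   13   12    8    6    0   -1    0   -1   -1    0   -2  | s   -40  -42  -44  -45  -47  -48  -48  -49  -47  -49  -50  -51  -53  -54  -55
230    8   10   11    9    9   -2   -1    0   -2    0    0    0   -2    0    0  | s   -43  -46  -47  -48  -49  -46  -48  -50  -51  -53  -54  -56  -56  -59  -60
232    8    9    5   -1   -1    0   -1   -1    0    1    1    0   -1    0    2  | s   -47  -49  -49  -48  -49  -51  -52  -53  -55  -57  -58  -59  -60  -62  -64
234   -1    0    0    0   -1    0    0    0   -2   -1    0   -1   -1   -1    4  | s   -47  -49  -50  -52  -53  -55  -56  -57  -58  -60  -61  -62  -64  -65  -69
```

The measured tip doesn't agree with the reported TCP: the finger in the picture seems to end about 40 mm higher. I'll check this before pressing.

```bash
python3 - <<'E'
from h import *
st=bot.sense();T=R.from_euler('xyz',st["eef_rot"]).as_matrix()
b,d=bot.get_image("side")
v,u=np.mgrid[0:420,0:560]; P=(world("side",u.ravel(),v.ravel(),d.ravel())-st["ee_pos"])@T*1e3
ok=(d.ravel()>0)&(abs(P[:,0])<40)&(abs(P[:,1])<60)&(P[:,2]<-15)&(P[:,2]>-160)
P=P[ok]
for z in range(-160,-15,10):
    m=(P[:,2]>=z)&(P[:,2]<z+10)
    if m.sum(): print(z,m.sum(),"x",P[m,0].min().round(),P[m,0].max().round(),"y",P[m,1].min().round(),P[m,1].max().round())
im=cv2.resize(b[130:240,220:367],None,fx=5.4,fy=5.4,interpolation=cv2.INTER_CUBIC)
im=np.clip(im.astype(float)*2.2,0,255).astype(np.uint8)
for z in(0,-.02,-.04,-.06,-.08):
    p=(proj("side",st["ee_pos"]+T@np.array([0,0,z]))[0]-[220,130])*5.4
    cv2.circle(im,tuple(int(x) for x in p),4,(255,0,0),-1)
save('p3.png',im)
E
```

```text
-160 61 x -13.0 7.0 y -43.0 -28.0
-150 100 x -21.0 7.0 y -48.0 -10.0
-140 221 x -21.0 11.0 y -60.0 59.0
-130 166 x -19.0 11.0 y -60.0 60.0
-120 130 x -19.0 -1.0 y -57.0 55.0
-110 110 x -19.0 10.0 y -46.0 46.0
-100 159 x -15.0 9.0 y -40.0 38.0
-90 63 x -15.0 -6.0 y -32.0 33.0
-80 26 x -13.0 -5.0 y -14.0 6.0
-70 33 x -12.0 -3.0 y -15.0 12.0
-60 42 x -13.0 1.0 y -15.0 13.0
-50 22 x -13.0 -7.0 y -13.0 12.0
-40 1 x -5.0 -5.0 y -7.0 -7.0
```

View pics/p3.png

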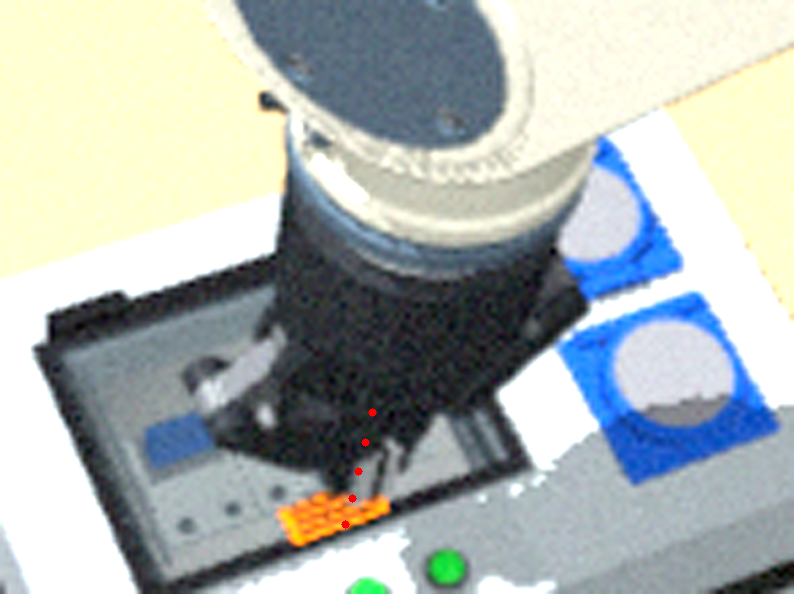

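Red dots (reported TCP at pixel (345,523), then every 20 mm up the tool): the visible fingertips end near (385,470), about 40 mm short of the reported TCP. Sideways they agree. I'll treat the real tip as about 42 mm behind the reported TCP, creep down and let force and pictures decide.

Call:
{"op": "servo_tool", "data": {"series": [{"grip": 0,"x": 0.002,"y": 0,"z": 0.01,"wx": 0,"wy": 0,"wz": 0},{"grip": 0,"x": 0,"y": 0,"z": 0.01,"wx": 0,"wy": 0,"wz": 0},{"grip": 0,"x": 0,"y": 0,"z": 0.008,"wx": 0,"wy": 0,"wz": 0},{"grip": 0,"x": 0,"y": 0,"z": 0.004,"wx": 0,"wy": 0,"wz": 0},{"grip": 0,"x": 0,"y": 0,"z": 0.002,"wx": 0,"wy": 0,"wz": 0},{"grip": 0,"x": 0,"y": 0,"z": 0,"wx": 0,"wy": 0,"wz": 0},{"grip": 0,"x": 0,"y": 0,"z": 0,"wx": 0,"wy": 0,"wz": 0},{"grip": 0,"x": 0,"y": 0,"z": 0,"wx": 0,"wy": 0,"wz": 0}]}}

```text
clock: 5.75
ee_pos: [0.4903, 0.0494, 0.07]
eef_rot: [-3.141, -0.21, -0.311]
force: [-0.7, 0.8, -1.1]
width: 0.001
```

```bash
cat >> h.py <<'E'
def finger():
    st=bot.sense();T=toolR()
    b,d=bot.get_image("side")
    v,u=np.mgrid[0:420,0:560]; q=T*np.array([1,-1,-1])
    P=world("side",u.ravel(),v.ravel(),d.ravel()); L=(P-st["ee_pos"])@T*1e3; F=(P-face(0,0,0))@q*1e3
    ok=(d.ravel()>0)&(abs(L[:,0])<25)&(abs(L[:,1])<20)&(L[:,2]>-90)&(F[:,2]>20)
    print("finger: lowest n",np.sort(F[ok,2])[:6].round(),"count",ok.sum(),"TCP-rel x,y,z near tip"); i=np.nonzero(ok)[0]; i=i[np.argsort(F[i,2])[:25]]
    print("x",np.percentile(L[i,0],[5,50,95]).round(1),"y",np.percentile(L[i,1],[5,50,95]).round(1),"z",np.percentile(L[i,2],[5,50,95]).round(1))
    return b,d
E
python3 - <<'E'
from h import *
goto(-.049,.0455,.0108); b,d=finger()
save('p4.png',np.clip(cv2.resize(b[170:270,220:340],None,fx=5,fy=5,interpolation=cv2.INTER_CUBIC)*1.8,0,255).astype(np.uint8))
E
```

```text
t 5.75 target [0.4826 0.0518 0.0993] tool shift now mm [ -1.8   0.1 -30.4] rotvec deg [-0.02  0.02 -0.02] face-axes shift mm(tool axes of goal) [ -1.8   0.1 -30.4]
tcp in face s,y,n mm [-47.2  45.6 -19.6] force face [-1.16  0.58 -0.85]
finger: lowest n [21. 22. 23. 24. 25. 26.] count 153 TCP-rel x,y,z near tip
x [-12.5 -10.3  -3.3] y [-13.8  -6.2   9.8] z [-50.4 -47.9 -42. ]
```

View pics/p4.png

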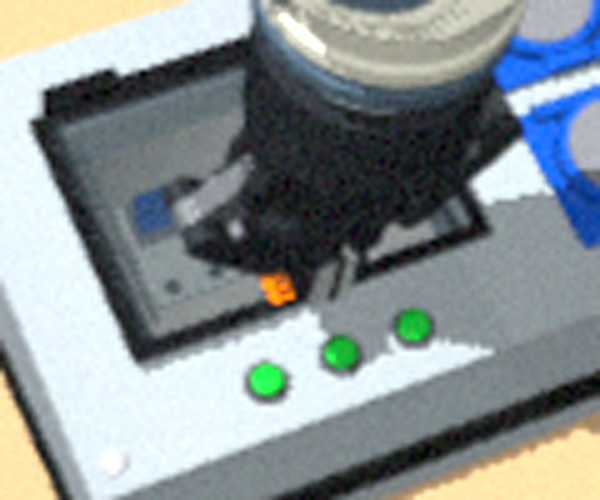

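The finger is now right over the pad (pixel (330,290)), about 10 mm above it. The roughly 42 mm tip offset is confirmed. I'll creep down to contact.

Call:
{"op": "servo_tool", "data": {"series": [{"grip": 0,"x": 0,"y": 0,"z": 0.003,"wx": 0,"wy": 0,"wz": 0},{"grip": 0,"x": 0,"y": 0,"z": 0.003,"wx": 0,"wy": 0,"wz": 0},{"grip": 0,"x": 0,"y": 0,"z": 0.001,"wx": 0,"wy": 0,"wz": 0},{"grip": 0,"x": 0,"y": 0,"z": 0,"wx": 0,"wy": 0,"wz": 0},{"grip": 0,"x": 0,"y": 0,"z": 0,"wx": 0,"wy": 0,"wz": 0},{"grip": 0,"x": 0,"y": 0,"z": 0,"wx": 0,"wy": 0,"wz": 0},{"grip": 0,"x": 0,"y": 0,"z": 0,"wx": 0,"wy": 0,"wz": 0},{"grip": 0,"x": 0,"y": 0,"z": 0,"wx": 0,"wy": 0,"wz": 0}]}}

```text
clock: 6.8
ee_pos: [0.4916, 0.0489, 0.0629]
eef_rot: [-3.141, -0.209, -0.311]
force: [1.2, -0.4, 0.4]
width: 0.0
```

Call:
{"op": "servo_tool", "data": {"series": [{"grip": 0,"x": 0,"y": 0,"z": 0.001,"wx": 0,"wy": 0,"wz": 0},{"grip": 0,"x": 0,"y": 0,"z": 0.001,"wx": 0,"wy": 0,"wz": 0},{"grip": 0,"x": 0,"y": 0,"z": 0.001,"wx": 0,"wy": 0,"wz": 0},{"grip": 0,"x": 0,"y": 0,"z": 0,"wx": 0,"wy": 0,"wz": 0},{"grip": 0,"x": 0,"y": 0,"z": 0,"wx": 0,"wy": 0,"wz": 0},{"grip": 0,"x": 0,"y": 0,"z": 0,"wx": 0,"wy": 0,"wz": 0},{"grip": 0,"x": 0,"y": 0,"z": 0,"wx": 0,"wy": 0,"wz": 0},{"grip": 0,"x": 0,"y": 0,"z": 0,"wx": 0,"wy": 0,"wz": 0}]}}

```text
clock: 7.8
ee_pos: [0.4921, 0.0488, 0.06]
eef_rot: [-3.141, -0.209, -0.311]
force: [-1.4, 1.4, 3.4]
width: -0.001
```

Call:
{"op": "servo_tool", "data": {"series": [{"grip": 0,"x": 0,"y": 0,"z": 0.001,"wx": 0,"wy": 0,"wz": 0},{"grip": 0,"x": 0,"y": 0,"z": 0.001,"wx": 0,"wy": 0,"wz": 0},{"grip": 0,"x": 0,"y": 0,"z": 0,"wx": 0,"wy": 0,"wz": 0},{"grip": 0,"x": 0,"y": 0,"z": 0,"wx": 0,"wy": 0,"wz": 0},{"grip": 0,"x": 0,"y": 0,"z": 0,"wx": 0,"wy": 0,"wz": 0},{"grip": 0,"x": 0,"y": 0,"z": 0,"wx": 0,"wy": 0,"wz": 0},{"grip": 0,"x": 0,"y": 0,"z": 0,"wx": 0,"wy": 0,"wz": 0},{"grip": 0,"x": 0,"y": 0,"z": 0,"wx": 0,"wy": 0,"wz": 0}]}}

```text
clock: 8.8
ee_pos: [0.4925, 0.0487, 0.0582]
eef_rot: [-3.141, -0.209, -0.311]
force: [-3.2, 0.6, 8.3]
width: 0.0
```

```bash
python3 -c "
from h import *
goto(-.049,.0455,-.032)"
```

```text
t 8.8 target [0.4911 0.049  0.0575] tool shift now mm [-1.6  0.1  0.4] rotvec deg [-0.01  0.04 -0.02] face-axes shift mm(tool axes of goal) [-1.6  0.1  0.4]
tcp in face s,y,n mm [-47.4  45.6 -31.6] force face [-1.45 -0.44  8.84]
```

Call:
{"op": "servo_tool", "data": {"series": [{"grip": 0,"x": 0,"y": 0,"z": 0.001,"wx": 0,"wy": 0,"wz": 0},{"grip": 0,"x": 0,"y": 0,"z": 0,"wx": 0,"wy": 0,"wz": 0},{"grip": 0,"x": -0.03,"y": 0,"z": -0.03,"wx": 0,"wy": 0,"wz": 0},{"grip": 0,"x": -0.05,"y": 0,"z": -0.02,"wx": 0,"wy": 0,"wz": 0},{"grip": 0,"x": -0.03,"y": 0,"z": -0.03,"wx": 0,"wy": 0,"wz": 0},{"grip": 0,"x": 0,"y": 0,"z": -0.02,"wx": 0,"wy": 0,"wz": 0},{"grip": 0,"x": 0,"y": 0,"z": 0,"wx": 0,"wy": 0,"wz": 0},{"grip": 0,"x": 0,"y": 0,"z": 0,"wx": 0,"wy": 0,"wz": 0}]}}

```text
clock: 9.8
ee_pos: [0.3709, 0.0878, 0.1317]
eef_rot: [-3.141, -0.209, -0.311]
force: [0.2, 0.6, -0.5]
width: -0.001
```

Call:
{"op": "servo_tool", "data": {"series": [{"grip": 0,"x": 0,"y": 0,"z": 0,"wx": 0,"wy": 0,"wz": 0},{"grip": 0,"x": 0,"y": 0,"z": 0,"wx": 0,"wy": 0,"wz": 0},{"grip": 0,"x": 0,"y": 0,"z": 0,"wx": 0,"wy": 0,"wz": 0},{"grip": 0,"x": 0,"y": 0,"z": 0,"wx": 0,"wy": 0,"wz": 0},{"grip": 0,"x": 0,"y": 0,"z": 0,"wx": 0,"wy": 0,"wz": 0},{"grip": 0,"x": 0,"y": 0,"z": 0,"wx": 0,"wy": 0,"wz": 0},{"grip": 0,"x": 0,"y": 0,"z": 0,"wx": 0,"wy": 0,"wz": 0},{"grip": 0,"x": 0,"y": 0,"z": 0,"wx": 0,"wy": 0,"wz": 0}]}}

```text
clock: 10.8
ee_pos: [0.3706, 0.0879, 0.132]
eef_rot: [-3.141, -0.209, -0.311]
force: [0.4, 0.4, -0.2]
width: -0.001
```

```bash
python3 - <<'E'
from h import *
a,da=bot.get_image("top");b,d=bot.get_image("side")
np.save('sd.npy',d);save('s5.png',b);save('t5.png',a)
c=lambda i,r0,c0:cv2.resize(i[r0:r0+100,c0:c0+100],(400,400),interpolation=cv2.INTER_CUBIC)
save('p5.png',np.clip(np.hstack([c(a,160,220),c(b,140,220)])*1.4,0,255).astype(np.uint8))
for n in("top","side"):
  for t in("toggle_tripped","toggle_closed_a"):
    for r in bot.trace(n,t)[:5]: print(n,t,round(r["confidence"],2),r["at"],r["mask"].sum())
goto(0.012-.03,.00125,.02)
q=toolR()*np.array([1,-1,-1])
for n,D in(("top",da),("side",d)):
    v,u=np.mgrid[0:420,0:560];F=(world(n,u.ravel(),v.ravel(),D.ravel())-face(0,0,0))@q*1e3
    m=(D.ravel()>0)&(abs(F[:,1]-45)<75)&(F[:,0]>30)&(F[:,2]>30)&(F[:,0]<160)&(F[:,2]<130)
    print(n,"window pts",m.sum(),np.percentile(F[m],[2,50,98],axis=0).round(0).tolist() if m.sum() else '')
E
```

```text
side toggle_tripped 0.73 [259.3, 160.5] 3475
side toggle_closed_a 0.55 [187.5, 293.4] 2027
t 11.1 target [0.4961 0.001  0.1148] tool shift now mm [139.4  44.3  47.2] rotvec deg [-0.01  0.04 -0.02] face-axes shift mm(tool axes of goal) [139.3  44.4  47.3]
tcp in face s,y,n mm [-157.3   45.6   67.3] force face [ 0.47 -0.25  0.35]
top window pts 988 [[65.0, -25.0, 34.0], [80.0, 44.0, 89.0], [93.0, 115.0, 117.0]]
side window pts 2860 [[64.0, -24.0, 32.0], [77.0, 49.0, 76.0], [91.0, 116.0, 113.0]]
```

View pics/p5.png

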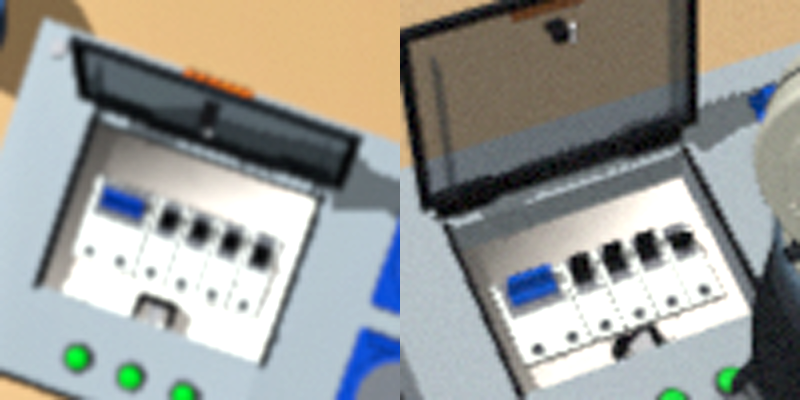

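The window stands open, with its top at left-panel (215,80). Side panel: three black toggles at (581,268), (612,258) and (647,245) look alike, while the rightmost at (683,238) looks different. I'll confirm with depth.

```bash
python3 - <<'E'
from h import *
q=toolR()*np.array([1,-1,-1]); acc=[]
for n in ("side","top"):
    D=np.median([bot.get_image(n)[1] for _ in range(5)],0)
    v,u=np.mgrid[0:420,0:560];F=(world(n,u.ravel(),v.ravel(),D.ravel())-face(0,0,0))@q*1e3
    m=(D.ravel()>0)&(F[:,2]>-9)&(F[:,2]<6)&(F[:,0]>-8)&(F[:,0]<32)&(F[:,1]>-12)&(F[:,1]<100)
    G=F[m]; print(n,m.sum())
    for i in range(6):
        y=1.5+17.5*i; k=abs(G[:,1]-y-1)<7
        if k.sum(): print(i,k.sum(),G[k].mean(0).round(1),"s",np.percentile(G[k,0],[5,50,95]).round(1),"y",np.percentile(G[k,1],[5,95]).round(1),"n",np.percentile(G[k,2],[50,95]).round(1))
im=cv2.cvtColor(cv2.imread('pics/s5.png'),cv2.COLOR_BGR2RGB)[180:220,250:310]
im=cv2.resize(np.clip(im*1.3,0,255).astype(np.uint8),None,fx=10,fy=10,interpolation=cv2.INTER_CUBIC)
for i in range(4):
    for s,c in((6.5,(255,0,0)),(17.5,(0,255,0))):
        p=(proj("side",face(s/1e3,.00125+.0175*i,-.001))[0]-[250,180])*10
        cv2.circle(im,tuple(int(x) for x in p),4,c,-1)
save('p6.png',im)
E
```

```text
side 128
0 13 [ 7.4  2.7 -2.6] s [6.1 7.3 9. ] y [-1.7  6.4] n [-2.  -0.7]
1 21 [14.6 20.2 -4.7] s [11.8 14.9 17.4] y [15.9 24.1] n [-4.7 -1.5]
2 22 [14.7 37.7 -4.3] s [12.4 14.7 17.6] y [33.5 41.7] n [-4.  -1.4]
3 20 [14.8 54.8 -4.2] s [12.5 14.9 17.3] y [50.8 58.6] n [-3.6 -1.9]
4 21 [14.9 74.6 -4.1] s [12.1 14.5 18.4] y [70.4 78.2] n [-3.8 -1.3]
5 22 [15.2 87.8 -4.3] s [12.8 15.3 18.4] y [83.7 91.6] n [-4.2 -1.6]
top 123
0 20 [10.7  1.7 -3.5] s [ 7.4 10.9 14.1] y [-2.4  6.3] n [-2.9  0.4]
1 18 [14.1 19.1 -3.2] s [ 9.7 14.1 18.2] y [15.1 23.2] n [-2.4  1.1]
2 20 [14.4 36.6 -3.6] s [ 9.6 14.6 18.6] y [32.4 41.2] n [-2.9  0.5]
3 20 [14.5 53.6 -3.4] s [ 9.4 14.7 18.9] y [49.9 58.1] n [-2.4  1. ]
4 22 [14.9 74.2 -3.3] s [10.2 14.9 18.7] y [69.5 78.6] n [-2.8  1.2]
5 17 [15.1 87.2 -3. ] s [10.9 15.1 18.9] y [83.3 90.8] n [-2.2  1.5]
```

View pics/p6.png

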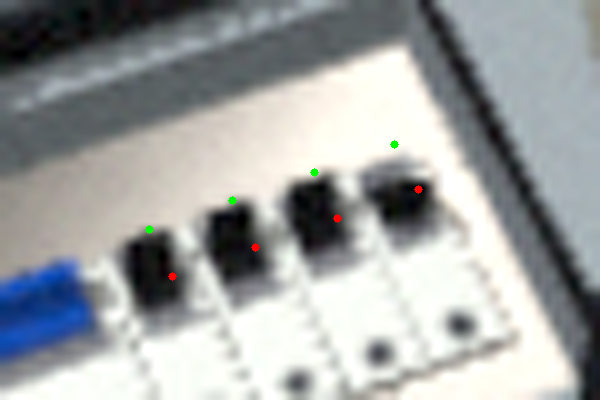

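Depth agrees: the rightmost toggle's end sits at s≈7 mm (down) and the others at about 15–17 mm (on). Its y is about 2 mm. Next I move above its near side.

Call:
{"op": "servo_tool", "data": {"series": [{"grip": 0,"x": 0.048,"y": 0.0145,"z": 0,"wx": 0,"wy": 0,"wz": 0},{"grip": 0,"x": 0.048,"y": 0.0145,"z": 0,"wx": 0,"wy": 0,"wz": 0},{"grip": 0,"x": 0.049,"y": 0.0145,"z": 0,"wx": 0,"wy": 0,"wz": 0},{"grip": 0,"x": 0,"y": 0,"z": 0.025,"wx": 0,"wy": 0,"wz": 0},{"grip": 0,"x": 0,"y": 0,"z": 0.025,"wx": 0,"wy": 0,"wz": 0},{"grip": 0,"x": 0,"y": 0,"z": 0.025,"wx": 0,"wy": 0,"wz": 0},{"grip": 0,"x": 0,"y": 0,"z": 0.015,"wx": 0,"wy": 0,"wz": 0},{"grip": 0,"x": 0,"y": 0,"z": 0,"wx": 0,"wy": 0,"wz": 0}]}}

```text
clock: 12.6
ee_pos: [0.5094, -0.0027, 0.0731]
eef_rot: [3.141, -0.207, -0.311]
force: [-0.1, -0.6, 0.3]
width: -0.001
```

```bash
python3 - <<'E'
from h import *
goto(-.012,.0025,-.047); b,d=finger()
im=cv2.resize(np.clip(b[170:240,250:340]*1.5,0,255).astype(np.uint8),None,fx=7,fy=7,interpolation=cv2.INTER_CUBIC)
save('p7.png',im)
E
```

```text
t 12.6 target [ 0.5154 -0.0039  0.0505] tool shift now mm [ 1.3 -0.7 23.4] rotvec deg [ 0.03  0.17 -0.02] face-axes shift mm(tool axes of goal) [ 1.2 -0.7 23.4]
tcp in face s,y,n mm [-13.2   1.8 -23.6] force face [ 0.18 -0.55  0.28]
finger: lowest n [20. 21. 22. 23. 23. 23.] count 160 TCP-rel x,y,z near tip
x [-12.4  -9.9  -1.4] y [-14.4  -7.    9. ] z [-51.9 -49.1 -44.9]
```

View pics/p7.png

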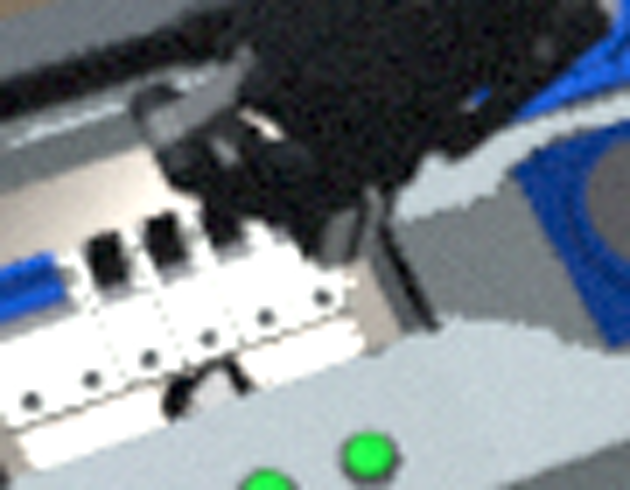

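The fingertip at (335,260) is above the well on the near side of the rightmost toggle, clear of the well's right wall (from (375,225) to (430,325)). I'll lower it in.

Call:
{"op": "servo_tool", "data": {"series": [{"grip": 0,"x": 0,"y": -0.0005,"z": 0.007,"wx": 0,"wy": 0,"wz": 0},{"grip": 0,"x": 0,"y": 0,"z": 0.006,"wx": 0,"wy": 0,"wz": 0},{"grip": 0,"x": 0,"y": 0,"z": 0.004,"wx": 0,"wy": 0,"wz": 0},{"grip": 0,"x": 0,"y": 0,"z": 0.003,"wx": 0,"wy": 0,"wz": 0},{"grip": 0,"x": 0,"y": 0,"z": 0.002,"wx": 0,"wy": 0,"wz": 0},{"grip": 0,"x": 0,"y": 0,"z": 0.001,"wx": 0,"wy": 0,"wz": 0},{"grip": 0,"x": 0,"y": 0,"z": 0,"wx": 0,"wy": 0,"wz": 0},{"grip": 0,"x": 0,"y": 0,"z": 0,"wx": 0,"wy": 0,"wz": 0}]}}

```text
clock: 13.65
ee_pos: [0.5148, -0.0036, 0.0517]
eef_rot: [-3.141, -0.209, -0.311]
force: [-0.8, -0.4, 0.2]
width: -0.0
```

```bash
python3 - <<'E'
from h import *
goto(.0,.0025,-.047)
E
```

```text
t 13.65 target [ 0.5266 -0.0075  0.053 ] tool shift now mm [12.4  0.1  1.2] rotvec deg [-0.01  0.04 -0.02] face-axes shift mm(tool axes of goal) [12.4  0.1  1.2]
tcp in face s,y,n mm [-12.4   2.6 -45.8] force face [-0.61 -0.66  0.35]
```

Call:
{"op": "servo_tool", "data": {"series": [{"grip": 0,"x": 0.002,"y": 0,"z": 0,"wx": 0,"wy": 0,"wz": 0},{"grip": 0,"x": 0.002,"y": 0,"z": 0,"wx": 0,"wy": 0,"wz": 0},{"grip": 0,"x": 0.002,"y": 0,"z": 0,"wx": 0,"wy": 0,"wz": 0},{"grip": 0,"x": 0.002,"y": 0,"z": 0,"wx": 0,"wy": 0,"wz": 0},{"grip": 0,"x": 0.002,"y": 0,"z": 0,"wx": 0,"wy": 0,"wz": 0},{"grip": 0,"x": 0.002,"y": 0,"z": 0,"wx": 0,"wy": 0,"wz": 0},{"grip": 0,"x": 0,"y": 0,"z": 0,"wx": 0,"wy": 0,"wz": 0},{"grip": 0,"x": 0,"y": 0,"z": 0,"wx": 0,"wy": 0,"wz": 0}]}}

```text
clock: 14.65
ee_pos: [0.5262, -0.0073, 0.0541]
eef_rot: [-3.141, -0.21, -0.311]
force: [0.0, -0.9, -0.5]
width: -0.001
```

Call:
{"op": "servo_tool", "data": {"series": [{"grip": 0,"x": 0.001,"y": 0,"z": 0,"wx": 0,"wy": 0,"wz": 0},{"grip": 0,"x": 0.001,"y": 0,"z": 0,"wx": 0,"wy": 0,"wz": 0},{"grip": 0,"x": 0,"y": 0,"z": 0,"wx": 0,"wy": 0,"wz": 0},{"grip": 0,"x": 0,"y": 0,"z": 0,"wx": 0,"wy": 0,"wz": 0},{"grip": 0,"x": 0,"y": 0,"z": 0,"wx": 0,"wy": 0,"wz": 0},{"grip": 0,"x": 0,"y": 0,"z": 0,"wx": 0,"wy": 0,"wz": 0},{"grip": 0,"x": 0,"y": 0,"z": 0,"wx": 0,"wy": 0,"wz": 0},{"grip": 0,"x": 0,"y": 0,"z": 0,"wx": 0,"wy": 0,"wz": 0}]}}

```text
clock: 15.65
ee_pos: [0.5279, -0.0079, 0.0545]
eef_rot: [-3.141, -0.209, -0.311]
force: [-0.2, 0.4, 0.0]
width: -0.002
```

```bash
python3 - <<'E'
from h import *
goto(.003,.0025,-.047)
E
```

```text
t 15.65 target [ 0.5293 -0.0084  0.0537] tool shift now mm [1.4 0.1 1.1] rotvec deg [-0.01  0.04 -0.02] face-axes shift mm(tool axes of goal) [1.4 0.1 1.1]
tcp in face s,y,n mm [  1.6   2.6 -45.9] force face [-0.35  0.33  0.12]
```

Call:
{"op": "servo_tool", "data": {"series": [{"grip": 0,"x": 0.001,"y": 0,"z": 0,"wx": 0,"wy": 0,"wz": 0},{"grip": 0,"x": 0.001,"y": 0,"z": 0,"wx": 0,"wy": 0,"wz": 0},{"grip": 0,"x": 0,"y": 0,"z": 0,"wx": 0,"wy": 0,"wz": 0},{"grip": 0,"x": 0,"y": 0,"z": 0,"wx": 0,"wy": 0,"wz": 0},{"grip": 0,"x": 0,"y": 0,"z": 0,"wx": 0,"wy": 0,"wz": 0},{"grip": 0,"x": 0,"y": 0,"z": 0,"wx": 0,"wy": 0,"wz": 0},{"grip": 0,"x": 0,"y": 0,"z": 0,"wx": 0,"wy": 0,"wz": 0},{"grip": 0,"x": 0,"y": 0,"z": 0,"wx": 0,"wy": 0,"wz": 0}]}}

```text
clock: 16.65
ee_pos: [0.5297, -0.0085, 0.0549]
eef_rot: [-3.141, -0.209, -0.311]
force: [-0.3, 0.2, 0.0]
width: -0.003
```

```bash
python3 - <<'E'
from h import *
goto(.005,.0025,-.047)
b,d=bot.get_image("side")
im=cv2.resize(np.clip(b[170:240,250:340]*1.5,0,255).astype(np.uint8),None,fx=7,fy=7,interpolation=cv2.INTER_CUBIC)
save('p8.png',im)
E
```

```text
t 16.65 target [ 0.5312 -0.009   0.0541] tool shift now mm [1.4 0.1 1.1] rotvec deg [-0.01  0.05 -0.02] face-axes shift mm(tool axes of goal) [1.4 0.1 1.1]
tcp in face s,y,n mm [  3.6   2.6 -45.9] force face [-0.36  0.14  0.1 ]
```

View pics/p8.png

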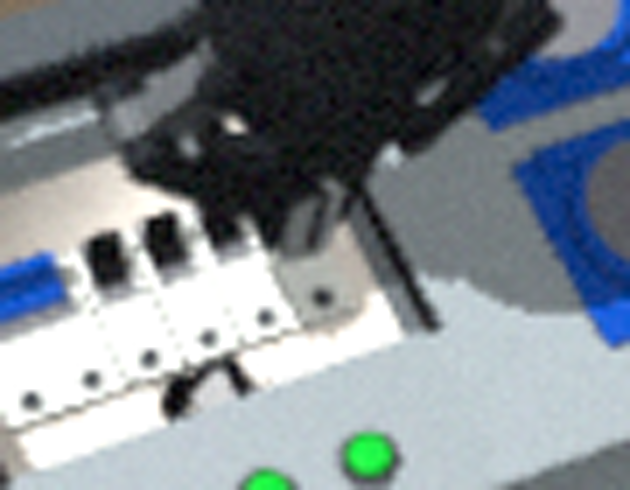

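Call:
{"op": "servo_tool", "data": {"series": [{"grip": 0,"x": 0.001,"y": 0,"z": 0,"wx": 0,"wy": 0,"wz": 0},{"grip": 0,"x": 0.001,"y": 0,"z": 0,"wx": 0,"wy": 0,"wz": 0},{"grip": 0,"x": 0,"y": 0,"z": 0,"wx": 0,"wy": 0,"wz": 0},{"grip": 0,"x": 0,"y": 0,"z": 0,"wx": 0,"wy": 0,"wz": 0},{"grip": 0,"x": 0,"y": 0,"z": 0,"wx": 0,"wy": 0,"wz": 0},{"grip": 0,"x": 0,"y": 0,"z": 0,"wx": 0,"wy": 0,"wz": 0},{"grip": 0,"x": 0,"y": 0,"z": 0,"wx": 0,"wy": 0,"wz": 0},{"grip": 0,"x": 0,"y": 0,"z": 0,"wx": 0,"wy": 0,"wz": 0}]}}

```text
clock: 17.7
ee_pos: [0.5301, -0.0088, 0.0548]
eef_rot: [3.141, -0.207, -0.311]
force: [-4.5, 3.2, 1.4]
width: -0.004
```

```bash
python3 - <<'E'
from h import *
goto(.005,.0025,-.047)
q=toolR()*np.array([1,-1,-1]);st=bot.sense();T=toolR()
D=np.median([bot.get_image("side")[1] for _ in range(5)],0)
v,u=np.mgrid[0:420,0:560];P=world("side",u.ravel(),v.ravel(),D.ravel());F=(P-face(0,0,0))@q*1e3
m=(D.ravel()>0)&(F[:,1]>-13)&(F[:,1]<19)&(F[:,0]>-20)&(F[:,0]<25)&(F[:,2]<25)&(F[:,2]>-11)
i=np.nonzero(m)[0];i=i[np.argsort(F[i,2])]
for j in i[:40]: print((u.ravel()[j],v.ravel()[j]),F[j].round(1))
E
```

```text
t 17.7 target [ 0.5312 -0.009   0.0541] tool shift now mm [ 1.  -0.1  0.9] rotvec deg [ 0.03  0.2  -0.02] face-axes shift mm(tool axes of goal) [ 1.  -0.1  0.9]
tcp in face s,y,n mm [  4.    2.4 -46.1] force face [-4.87  1.68  2.43]
(np.int64(283), np.int64(202)) [ 11.3  17.1 -10.7]
(np.int64(284), np.int64(202)) [10.2 15.5 -9.9]
(np.int64(284), np.int64(201)) [11.9 14.8 -9.2]
(np.int64(283), np.int64(201)) [12.1 17.  -8.2]
(np.int64(290), np.int64(206)) [-4.2  9.7 -5.7]
(np.int64(296), np.int64(205)) [-7.7 -1.3 -3.1]
(np.int64(293), np.int64(206)) [-7.6  5.2 -3. ]
(np.int64(290), np.int64(205)) [-3.6  9.9 -2.5]
(np.int64(289), np.int64(205)) [-3.6 12.1 -1.1]
(np.int64(295), np.int64(205)) [-7.9  1.3 -1. ]
(np.int64(294), np.int64(205)) [-7.2  3.1 -1. ]
(np.int64(292), np.int64(206)) [-8.   7.9 -0.5]
(np.int64(291), np.int64(206)) [-7.3  9.7 -0.4]
(np.int64(288), np.int64(205)) [-3.4 14.4  0.1]
(np.int64(297), np.int64(204)) [-8.1 -2.7  0.6]
(np.int64(293), np.int64(205)) [-7.3  5.5  0.7]
(np.int64(299), np.int64(201)) [-3.8 -9.   1.4]
(np.int64(295), np.int64(204)) [-7.2  1.4  2. ]

[... 355 characters left out ...]
int64(205)) [-8.4  8.7  4.8]
(np.int64(286), np.int64(202)) [ 1.7 16.9  5.1]
(np.int64(286), np.int64(201)) [ 3.6 16.   5.4]
(np.int64(291), np.int64(204)) [-6.   9.8  5.4]
(np.int64(285), np.int64(200)) [ 6.2 17.   5.5]
(np.int64(296), np.int64(203)) [-7.7 -0.   5.9]
(np.int64(287), np.int64(204)) [-3.4 17.2  6.1]
(np.int64(299), np.int64(200)) [-4.  -8.2  6.1]
(np.int64(293), np.int64(204)) [-7.8  6.6  6.4]
(np.int64(294), np.int64(204)) [-8.7  4.9  6.8]
(np.int64(289), np.int64(203)) [-3.4 13.1  7.2]
(np.int64(290), np.int64(203)) [-4.2 11.4  7.5]
(np.int64(295), np.int64(203)) [-7.8  2.4  7.6]
(np.int64(291), np.int64(203)) [-5.2  9.8  8. ]
(np.int64(294), np.int64(203)) [-7.3  4.4  8.2]
```

Blocked at the expected place (TCP s≈4 mm, 5 N). I'll push a little harder, then back off, lift out and check.

Call:
{"op": "servo_tool", "data": {"series": [{"grip": 0,"x": 0.001,"y": 0,"z": 0,"wx": 0,"wy": 0,"wz": 0},{"grip": 0,"x": 0.001,"y": 0,"z": 0,"wx": 0,"wy": 0,"wz": 0},{"grip": 0,"x": 0,"y": 0,"z": 0,"wx": 0,"wy": 0,"wz": 0},{"grip": 0,"x": 0,"y": 0,"z": 0,"wx": 0,"wy": 0,"wz": 0},{"grip": 0,"x": 0,"y": 0,"z": 0,"wx": 0,"wy": 0,"wz": 0},{"grip": 0,"x": 0,"y": 0,"z": 0,"wx": 0,"wy": 0,"wz": 0},{"grip": 0,"x": 0,"y": 0,"z": 0,"wx": 0,"wy": 0,"wz": 0},{"grip": 0,"x": 0,"y": 0,"z": 0,"wx": 0,"wy": 0,"wz": 0}]}}

```text
clock: 18.95
ee_pos: [0.5301, -0.009, 0.0547]
eef_rot: [3.141, -0.203, -0.311]
force: [-9.6, 8.3, 4.0]
width: 0.001
```

Call:
{"op": "servo_tool", "data": {"series": [{"grip": 0,"x": -0.008,"y": 0,"z": 0,"wx": 0,"wy": 0,"wz": 0},{"grip": 0,"x": -0.004,"y": 0,"z": -0.005,"wx": 0,"wy": 0,"wz": 0},{"grip": 0,"x": 0,"y": 0,"z": -0.03,"wx": 0,"wy": 0,"wz": 0},{"grip": 0,"x": -0.03,"y": 0,"z": -0.04,"wx": 0,"wy": 0,"wz": 0},{"grip": 0,"x": -0.05,"y": 0,"z": -0.025,"wx": 0,"wy": 0,"wz": 0},{"grip": 0,"x": -0.05,"y": 0,"z": 0,"wx": 0,"wy": 0,"wz": 0},{"grip": 0,"x": 0,"y": 0,"z": 0,"wx": 0,"wy": 0,"wz": 0},{"grip": 0,"x": 0,"y": 0,"z": 0,"wx": 0,"wy": 0,"wz": 0}]}}

```text
clock: 19.95
ee_pos: [0.3828, 0.0395, 0.1249]
eef_rot: [-3.14, -0.212, -0.311]
force: [0.2, 0.6, 0.3]
width: -0.0
```

```bash
python3 - <<'E'
from h import *
goto(0,0,0)
q=toolR()*np.array([1,-1,-1])
for n in ("side","top"):
    D=np.median([bot.get_image(n)[1] for _ in range(5)],0)
    v,u=np.mgrid[0:420,0:560];F=(world(n,u.ravel(),v.ravel(),D.ravel())-face(0,0,0))@q*1e3
    m=(D.ravel()>0)&(F[:,2]>-9)&(F[:,2]<6)&(F[:,0]>-8)&(F[:,0]<32)&(F[:,1]>-12)&(F[:,1]<100)
    G=F[m]
    for i in range(6):
        y=1.5+17.5*i; k=abs(G[:,1]-y-1)<7
        if k.sum(): print(n,i,k.sum(),G[k].mean(0).round(1),"s",np.percentile(G[k,0],[5,50,95]).round(1))
    w=(D.ravel()>0)&(abs(F[:,1]-45)<75)&(F[:,0]>30)&(F[:,2]>30)&(F[:,0]<160)&(F[:,2]<130)
    print("window",w.sum(),np.percentile(F[w],[2,50,98],axis=0).round(0).tolist())
a,_=bot.get_image("top");b,_=bot.get_image("side")
c=lambda i,r0,c0:cv2.resize(i[r0:r0+100,c0:c0+100],(400,400),interpolation=cv2.INTER_CUBIC)
save('p9.png',np.clip(np.hstack([c(a,160,220),c(b,140,220)])*1.4,0,255).astype(np.uint8))
E
```

```text
t 19.95 target [ 0.5165 -0.0069  0.099 ] tool shift now mm [132.8   3.3  55. ] rotvec deg [-0.08 -0.09 -0.01] face-axes shift mm(tool axes of goal) [132.9   3.3  54.8]
tcp in face s,y,n mm [-132.9    3.3   54.8] force face [0.04 0.62 0.32]
side 0 23 [14.6  3.  -4.6] s [12.2 14.7 17.3]
side 1 20 [14.7 20.1 -4.4] s [12.2 14.5 17.2]
side 2 24 [14.6 37.5 -4.8] s [11.9 14.8 17.5]
side 3 21 [14.7 54.8 -4.4] s [12.4 14.4 17. ]
side 4 22 [15.1 74.9 -4. ] s [12.6 15.  18. ]
side 5 23 [15.2 87.7 -4.2] s [12.9 15.5 18.1]
window 2871 [[64.0, -24.0, 32.0], [77.0, 49.0, 76.0], [91.0, 116.0, 113.0]]
top 0 22 [14.2  2.  -4.4] s [ 9.3 14.4 18.7]
top 1 17 [14.2 18.8 -3. ] s [ 9.6 14.7 18.2]
top 2 19 [14.6 36.6 -3.3] s [ 9.6 15.1 18.7]
top 3 20 [14.9 54.3 -3.7] s [10.1 15.2 18.9]
top 4 20 [15.5 73.8 -2.9] s [11.2 16.2 18.9]
top 5 17 [14.7 87.6 -3.4] s [10.3 15.3 18.7]
window 1003 [[65.0, -25.0, 32.0], [80.0, 44.0, 89.0], [93.0, 115.0, 116.0]]
```

View pics/p9.png

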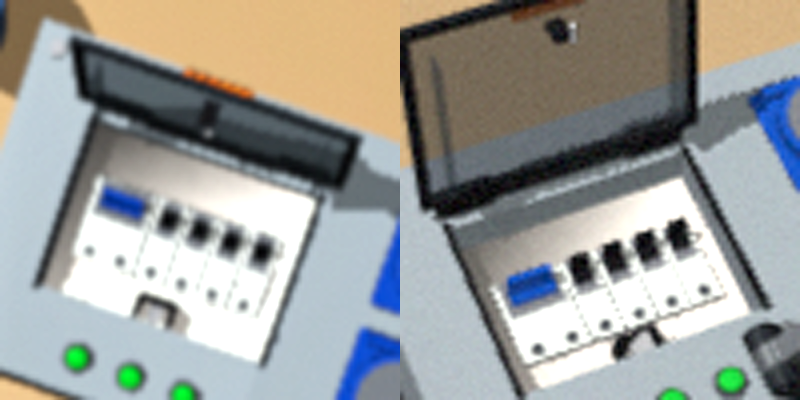

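All four black toggles now look alike (side panel (581,268) to (680,237)), and the rightmost one's depth matches its neighbours within 0.1 mm. The window is still upright and the arm is clear.

```bash
python3 -c "
from plant import bot
print(bot.job_done(), bot.sense()['clock'])"
```

```text
the job is handed in; nothing more can be done
the job is handed in; nothing more can be done
```

The job is done and handed in at about 20.5 s of the 45 s allowed. I pressed the orange pad once with the shut fingertips (last reading about 9 N, then 1 mm deeper). The window sprang up and was still open, untouched, about 10 s later. I then pushed the rightmost toggle, which was the lowered one, up to its stop; the wrist force read about 13 N at the end of the push.

**Last checks:**
- **Toggles:** the pushed toggle measures 14.6 mm (side camera) and 14.2 mm (top camera) up the slope. Its black neighbours measure 14.6–14.7 mm and 14.2–14.9 mm. The blue main toggle is still on.
- **Window:** its position is unchanged from just after it opened.
- **Arm:** it was drawn back clear of everything, with only noise in the force reading.
- **Loose objects:** I didn't re-measure the pliers, bottle, cup and disc at the end. The fingers worked only over the box, and I saw no contact forces except at the pad and the toggle.

**Disagreements:**
- **Fingertip position:** the fingertips seen by the cameras end about 40 mm behind the reported TCP. I worked from the camera view and contact force instead.
- **Toggle detection:** the networks did not find the tripped toggle reliably, so I picked it out by depth.

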